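# Index the bench carousel and load the oil bottle

## Task

Put the oil bottle away in the bench carousel: first turn the carousel until its large empty round pocket is at the loading pointer on the base, then stand the bottle upright in that pocket, leave the pocket at the pointer and let go. Keep the bottle upright all the time and leave the screw jar where it stands.

Things in the scene. Friction and masses are not known exactly. Their poses are not given: they have to be found in the camera images.
- oil_bottle: Slim upright bottle with a narrow pointed nozzle, the tallest loose thing on the table: 38 mm diameter, 104 mm tall, 0.12 kg, loose; the round body can be gripped at 35 to 60 mm above its underside. Origin: centre of its underside; z up.
- screw_jar: Bystander: squat jar of screws with a flat grey cap, 49 mm diameter, 58 mm tall, loose. Origin: centre of its underside. It and the bottle may stand in either order; leave it alone.
- carousel_base: Fixed base of the carousel, on the table: disc with an arm that ends in a 36 mm high block with an arrow head on it, the loading pointer, 165 mm from the axis. Origin: on the carousel's vertical axis, at table height; the pointer lies along its -x axis, roughly towards the robot. The base cannot move.
- loading_point (a point): The point over the base, 95 mm from the carousel's axis towards the pointer and 26 mm above the table, where the centre of the bottle pocket has to come. Does not move.
- bottle_pocket (a point): Centre of the floor of the large empty round pocket on the turntable, 95 mm from the axis, 26 mm above the table. Its collar is 56 mm wide inside, 64 mm outside and 22 mm high (rim 48 mm above the table). The other three places on the turntable, a quarter turn apart, hold a small dish, an aluminium block and a motor armature, all fixed in it and lower than 66 mm above the table. The point moves with the turntable.
- centre_grip (a point): Centre of the upright bar grip in the middle of the turntable, on its axis, 83 mm above the table. The bar is 14 mm thick, 60 mm long and 26 mm high (70 to 96 mm above the table); it turns with the turntable, and its 60 mm length lies square to the line from the axis to the bottle pocket.
- turntable (a joint): Angle of the turntable (disc of 276 mm diameter, top 26 mm above the table) on its base, in rad: 0 with the bottle pocket at the loading pointer, positive counter-clockwise seen from above. It starts 0.6 to 1.4 rad counter-clockwise of the pointer; it turns both ways with light friction of about 0.03 N m and stays where it is left. Squared on the bar, a grip of 15 to 40 N turns it without lag.
- sensor_stand_2: Obstacle: fixed sensor stand of the room at the right, a thin slanting post on a small black base, with arms at its head, 0.33 m tall and about 90 mm to either side of its origin. Origin: about under its head, at table height. Keep the arm and the gripper clear of it, also when leaving the start pose. Behind it stands a box 0.25 m high.
Mind the look-alikes: they are no part of the job. What is shaped like the oil_bottle but blue or purple is not meant.

How it is judged (in metres and radians):
On the way, in this order (a step that is already met when the one before it is completed fails the run):
1. the empty bottle pocket is at the loading point while the bottle is still away from it (horizontal distance between bottle_pocket and loading_point below 0.02 m and horizontal distance between oil_bottle and bottle_pocket above 0.06 m), for 0.3 s.
2. the bottle is down in the bottle pocket (horizontal distance between oil_bottle and bottle_pocket below 0.015 m and z of oil_bottle in the frame of bottle_pocket below 0.006 m), for 0.2 s.
At the end, for the whole second after the job is handed in: The bottle stands at rest and upright (within 10 degrees) on the floor of the bottle pocket (within 15 mm of its centre, 6 mm in height), and the pocket's centre is within 20 mm of the loading point; the screw jar is within 30 mm of where it stood (all of step 2 and horizontal distance between bottle_pocket and loading_point below 0.02 m and z of oil_bottle in the frame of bottle_pocket above -0.005 m and angle between oil_bottle's own z axis and vertical below 0.17 rad and linear speed of oil_bottle below 0.02 m/s and distance of screw_jar from where it was at the start of the episode below 0.03 m); the robot touches nothing.
It fails at once if the bottle is tipped over by more than 35 degrees (angle between oil_bottle's own z axis and vertical above 0.61 rad).
It fails at once if the screw jar is moved by more than 30 mm (distance of screw_jar from where it was at the start of the episode above 0.03 m).
It also fails if it takes over 58 s, if anything falls off the work surface, if the arm or the gripper's body presses on something with over 40 N, if the wrist force passes 120 N, or if a joint passes its speed limit or range.

## Robot

A 6-joint arm with a two-finger parallel gripper is mounted at the origin on a cart in front of the work surface, level with it; the furniture and walls round the work are solid. World frame = base frame: x ahead of the robot, y to its left, z up, the work surface at z = 0. Lengths are in mm, angles in rad, forces in N, time in s.
With the tool pointing down it reaches from about 350 to 775 mm from the base axis. Payload 7.3 kg.
Tool frame: the origin (TCP) lies between the finger pads; the fingertips stand 22 mm ahead of it and the grasp point (between the pads) lies 3 mm ahead of it; z points along the fingers, x is the direction in which the jaws open and shut, and the axes are right-handed (so a half turn about z gives the same grasp; the last joint's range is limited). The gripper opens to 92 mm and grips with 3 to 60 N. Pads are 19 mm wide; open, the fingers measure 130 mm over their backs; the gripper's body (75 mm by 190 mm) begins 47 mm behind the grasp point.
Start: joints at [-1.363, 0.342, 1.524, -0, 1.275, -0.146], TCP at [181.917, -492.493, 248.741] pointing down, gripper open.
Joint ranges: [-2.53, 2.53], [-0.77, 2.02], [0.04, 2.7], [-1, 4.14], [0.28, 2.66], [-3.11, 3.11]. Speed limits (rad/s): [2.57, 2.57, 3.14, 3.14, 3.14, 3.14].

## Interface

Orientations are given as [roll, pitch, yaw] about the fixed x, y, z axes, in that order (R = Rz(yaw) Ry(pitch) Rx(roll)).
In Python, from plant import * gives the robot as it stands. The module is installed in compiled form; this text tells all that it offers.
- The arm moves only by the shell command python3 -m handwheel 'ROWS' [OPENING]. ROWS is a JSON object of lists of equal length, an entry for each row: "translation": the shift along the world's x, y, z in units of 15 cm (1.0 is 15 cm), a list of three; "twist": the turn about the world's z in units of 90 degrees (1.0 is 90 degrees). In form: {"translation": [[tx, ty, tz], ...], "twist": [twist, ...]}. A call has exactly 8 rows; each row shifts and turns the pose as measured when the row begins; what a row does not reach is not made up. A row lasts 1/8 s, in which the tool goes at most 62.5 mm and 10.7 degrees, less where a joint would pass 70% of its speed; a pose out of reach is approached as far as the arm can. A call with a number of a shift or a turn outside -1 to 1 is refused whole. A call with a gripper value outside its range is refused whole. OPENING is the closure in counts, from 0 (fully open) to 255 (shut), set as the call begins (- or left out, the last holds). The fingers move at their own pace and stop on an object; the grip force is fixed at half the most. Time passes only in rows, so rows that do not move let the fingers close, or fill a call up. It gives the time, the measured TCP pose, the force and the opening at its end, in the units of the state.
- get_obs(): the state, without advancing time (a new reading comes with each control period).
- capture(name): name is "side" or "top" or "wrist"; returns a dict with "img" (420x560x3 uint8, red, green, blue), "vertical_fov" (degrees; the focal length in pixels is half the picture's height over the tangent of half this angle, whatever the lens; pixels are square), "cx", "cy" (the principal point, pixels), "distortion" ([k1, k2, p1, p2, k3] as OpenCV has them; the pictures are not rectified), "world_from_camera" (4x4, takes a point from camera to world coordinates). Camera axes: x right, y up, looking along -z (the intrinsics and any distortion apply to the point x, -y, -z); pixel columns grow to the right and rows downward; lengths in mm; the calibration is good to about 2 mm. A picture is of the moment at which its call begins. There is no depth.
- close_job(): hands the job in, once; it reports no verdict.
Trained networks look in the newest picture that a camera, given by its name, has taken for a name from the list of things; names that differ only in an ending like _2 or _b are one class to them, and where a whole thing is asked for, a point or a joint stands for the part that bears it (a point fixed in the world has none). Each returns a list of dicts, best first, with "score" (0 to 1); they miss things now and then, are a little off and sometimes report something else, mostly with a low value. They report only what shows in the picture. A call takes as long as a camera call. They do not tell look-alikes from the thing itself.
- search_frame(camera, label): "position" ([x, y, z] in mm, in the coordinates of the camera as it stood for that picture, good to about 4 mm: the middle of the surface that is visible of it).
- spot_point(camera, label): "position" ([x, y, z] in mm, in the coordinates of the camera as it stood for that picture, good to about 4 mm: a listed point, or the origin of a listed thing).
The state is a dict: "time": time; "joint_positions": joint angles; "dq": joint speeds; "tau": joint torques, N m; "tool_pos": TCP position; "tcp_rot": TCP orientation; "contact_force": force on the tool from outside, world axes, zero at the start; "moment": the same for the moment, N m; "grip_width": finger opening in mm.
Only numpy, scipy, OpenCV 4.12 (cv2) and the standard library are available. Lean on these libraries where they do the work, as an engineer would, in place of code of your own. Each camera call takes 0.05 s, during which the arm holds its last target.

## Working session

There is one attempt and no reset: what is moved stays moved. The work goes in short steps, Python scripts to look and compute and a shell command to move; the robot and the scene stay as the last step left them, time stands still between calls to the robot, and variables do not carry over. Pictures are saved under pics/ and viewed, and the job is handed in when it is done.

```bash
mkdir -p pics; cat > h.py <<'E'
from plant import *
import numpy as np, cv2
def cap(n,f=None):
    c=capture(n)
    if f: cv2.imwrite('pics/'+f,c['img'][:,:,::-1])
    return c
def w(c,p):
    T=np.array(c['world_from_camera']); return (T@np.r_[p,1])[:3]
def K(c):
    f=210/np.tan(np.radians(c['vertical_fov'])/2); return np.array([[f,0,c['cx']],[0,f,c['cy']],[0,0,1]])
def pix2z(c,u,v,z):
    q=cv2.undistortPoints(np.array([[[u,v]]],float),K(c),np.array(c['distortion'],float))[0,0]
    T=np.array(c['world_from_camera']); d=T[:3,:3]@np.array([q[0],-q[1],-1]); o=T[:3,3]
    return o+d*(z-o[2])/d[2]
def proj(c,P):
    T=np.linalg.inv(np.array(c['world_from_camera'])); p=(T@np.r_[P,1])[:3]
    return cv2.projectPoints(np.array([[p[0],-p[1],-p[2]]]),np.zeros(3),np.zeros(3),K(c),np.array(c['distortion'],float))[0].ravel()
E
python3 - <<'E'
from h import *
o=get_obs();print({k:np.round(v,3) for k,v in o.items()})
for n in ['top','side']:
    c=cap(n,n+'0.png'); print(n,np.round(c['world_from_camera'],2).tolist())
    for l in ['oil_bottle','screw_jar','bottle_pocket','centre_grip','carousel_base','sensor_stand_2']:
        print(l,[(round(r['score'],2),np.round(w(c,r['position'])).tolist(),np.round(proj(c,w(c,r['position']))).tolist()) for r in spot_point(n,l)][:4])
E
```

```text
{'time': np.float64(0.0), 'joint_positions': array([-1.363,  0.343,  1.525,  0.   ,  1.275, -0.146]), 'dq': array([-0.001, -0.   , -0.001,  0.   ,  0.   ,  0.002]), 'tau': array([-1.0000e-03, -4.3125e+01, -2.4422e+01,  7.2000e-02,  5.6000e-02,
       -0.0000e+00]), 'tool_pos': array([ 181.836, -492.092,  248.062]), 'tcp_rot': array([-3.141e+00,  2.000e-03, -1.217e+00]), 'contact_force': array([-0.174, -0.128,  0.11 ]), 'moment': array([-0.001, -0.011,  0.016]), 'grip_width': np.float64(91.791)}
top [[0.01, 1.0, -0.07, 428.33], [-1.0, 0.01, 0.02, 11.45], [0.02, 0.07, 1.0, 1251.26], [0.0, 0.0, 0.0, 1.0]]
oil_bottle [(0.81, [535.0, -163.0, 1.0], [342.0, 205.0]), (0.77, [455.0, -72.0, -3.0], [303.0, 239.0]), (0.55, [542.0, -79.0, -1.0], [306.0, 201.0])]
screw_jar [(0.75, [434.0, -166.0, -3.0], [343.0, 248.0])]
bottle_pocket [(0.82, [524.0, 152.0, 31.0], [205.0, 207.0])]
centre_grip [(0.92, [553.0, 247.0, 85.0], [159.0, 191.0])]
carousel_base [(0.66, [435.0, -165.0, 0.0], [343.0, 248.0]), (0.65, [548.0, 242.0, 2.0], [168.0, 197.0])]
sensor_stand_2 []
side [[-0.51, -0.56, 0.65, 1125.61], [0.86, -0.34, 0.38, 358.77], [0.01, 0.75, 0.66, 696.92], [0.0, 0.0, 0.0, 1.0]]
oil_bottle [(0.74, [549.0, -80.0, 2.0], [240.0, 226.0]), (0.73, [456.0, -74.0, -4.0], [261.0, 208.0]), (0.65, [534.0, -162.0, 5.0], [217.0, 211.0])]
screw_jar [(0.8, [437.0, -165.0, 4.0], [237.0, 190.0])]
bottle_pocket [(0.95, [528.0, 155.0, 27.0], [329.0, 250.0])]
centre_grip [(0.62, [555.0, 239.0, 80.0], [363.0, 256.0])]
carousel_base [(0.68, [549.0, 247.0, -1.0], [362.0, 280.0])]
sensor_stand_2 []
```

View pics/top0.png

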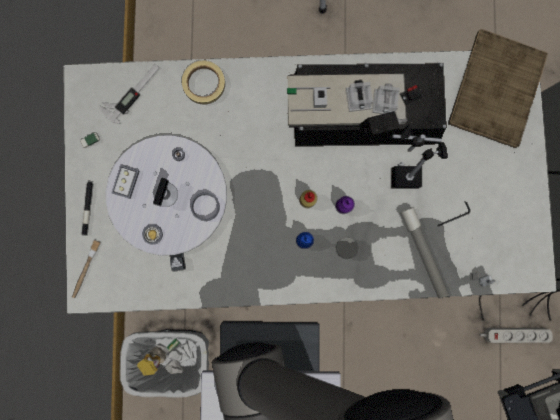

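View pics/side0.png

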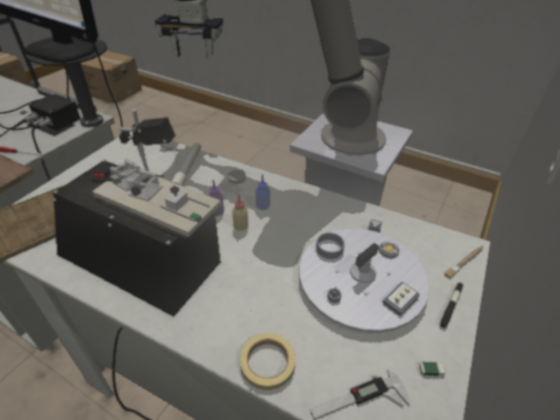

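```bash
python3 - <<'E'
import cv2
a=cv2.imread('pics/top0.png')[150:300,120:400];b=cv2.imread('pics/side0.png')[140:340,180:460]
cv2.imwrite('pics/crop_top.png',cv2.resize(a,None,fx=2.8,fy=2.8,interpolation=2))
cv2.imwrite('pics/crop_side.png',cv2.resize(b,None,fx=2.8,fy=2.8,interpolation=2))
E
```

```text
(no output)
```

View pics/crop_top.png

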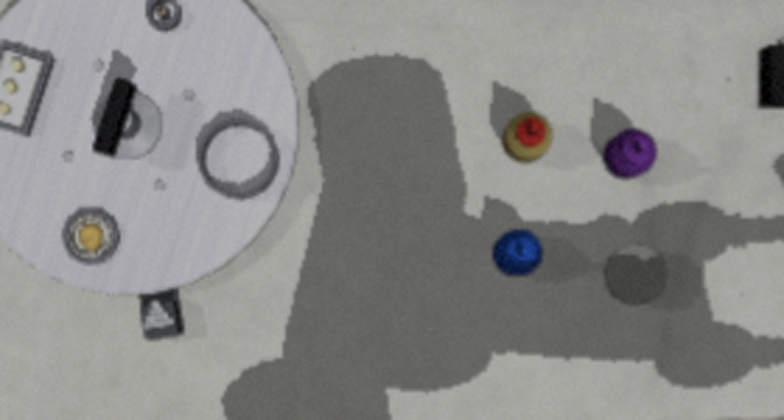

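View pics/crop_side.png

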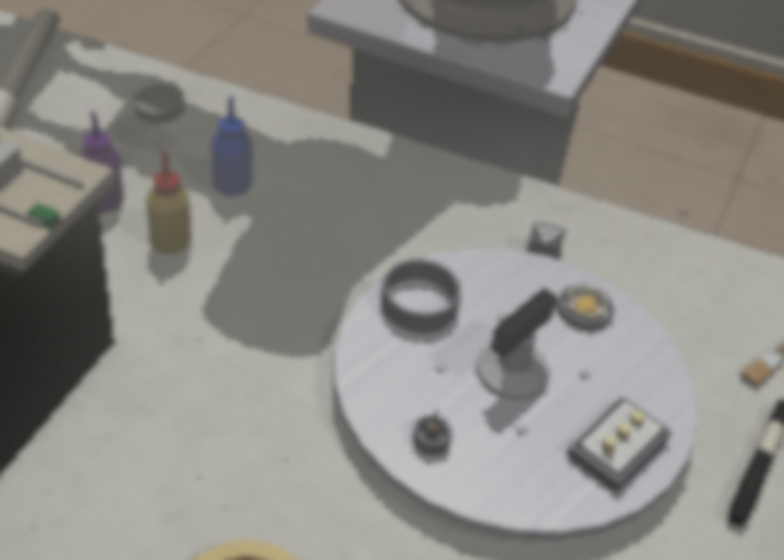

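The bottle meant is the yellow one with the red nozzle, at top (308,199) and side (240,215). The look-alikes are the purple one at top (346,204) and the blue one at (305,240). The grey jar is at (346,248). The crop confirms it. The empty pocket is at top (204,206), the bar at (161,192) and the pointer at (177,262). The stand has its base at about (407,177) and its head at about (430,150). Next I'll measure these precisely.

```bash
python3 - <<'E'
from h import *
c=cap('top');s=cap('side')
print(c['vertical_fov'],c['distortion'])
for n,cam,u,v,z in [('nozz top',c,309.2,196.6,104),('nozz side',s,238.8,194.8,104),('pointer',c,177.3,262.3,36),('pointer side',s,375.3,223.5,36),
 ('bar end a',c,165.5,178.5,96),('bar end b',c,158,205,96),('pocket rim top',c,205,205,48),('pocket rim side',s,330,244,48),('disc L',c,107,193,26),('disc R',c,227,192,26),('disc T',c,166,134,26),('disc B',c,167,255,26),
 ('jar cap',c,347,248,58),('standbase',c,407,177,0),('head',c,443,150,330),('head2',c,385,123,330),('head3',c,425,160,330),('cylA',c,407,212,40),('cylB',c,442,292,40)]:
    print(n,np.round(pix2z(cam,u,v,z),1))
# disc fit
g=c['img'].copy(); 
cv2.imwrite('pics/z1.png',cv2.resize(g[120:280,95:250][:,:,::-1],None,fx=3.7,fy=3.7,interpolation=2))
E
```

```text
42.60194308754945 [-0.03607323  0.          0.          0.          0.        ]
nozz top [542.9 -77.9 104. ]
nozz side [548.  -76.8 104. ]
pointer [397.6 211.7  36. ]
pointer side [400.1 217.6  36. ]
bar end a [578.6 231.6  96. ]
bar end b [521.1 246.1  96. ]
pocket rim top [526.3 150.9  48. ]
pocket rim side [530.3 156.1  48. ]
disc L [552.6 377.3  26. ]
disc R [558.6 104.   26. ]
disc T [690.7 246.6  26. ]
disc B [413.5 237.   26. ]
jar cap [ 434.1 -166.5   58. ]
standbase [ 602.9 -316.7    0. ]
head [ 605.4 -293.9  330. ]
head2 [ 651.3 -192.   330. ]
head3 [ 587.2 -262.   330. ]
cylA [ 517.3 -305.8   40. ]
cylB [ 337.4 -385.    40. ]
```

View pics/z1.png

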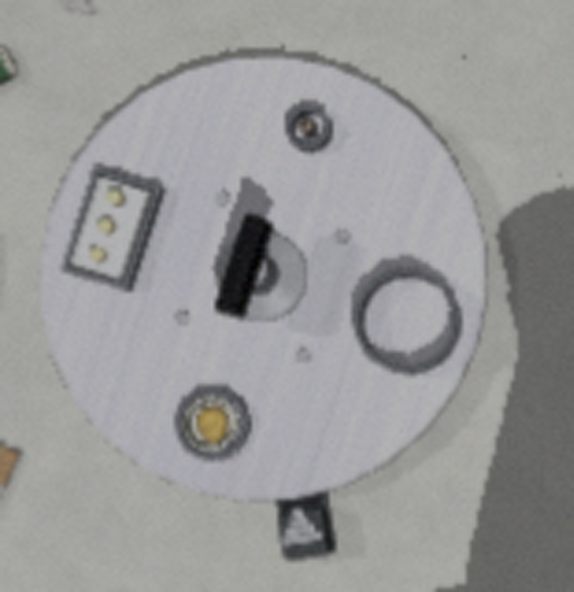

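```bash
python3 -m handwheel '{"translation": [[0.16,0.36,0],[0.16,0.36,0],[0.16,0.36,0],[0.16,0.36,0],[0.16,0.36,0],[0.16,0.36,0],[0.16,0.36,0],[0.16,0.36,0]], "twist": [0.1,0.1,0.1,0.1,0.1,0.1,0.1,0.1]}' 0
```

```text
time: 1.8
tool_pos: [376.5, -51.0, 249.5]
tcp_rot: [3.14, -0.007, 0.071]
contact_force: [1.1, 0.2, -0.0]
grip_width: 92.2
```

```bash
python3 -m handwheel '{"translation": [[0.15,0.25,-0.03],[0.15,0.25,-0.03],[0.15,0.25,-0.03],[0.15,0.25,-0.03],[0.15,0.25,-0.03],[0.15,0.25,-0.03],[0.15,0.22,-0.03],[0.1,0.2,0]], "twist": [0.1,0.1,0.1,0.1,0.1,0.1,0.1,0.1]}' 0
python3 - <<'E'
from h import *
c=cap('wrist','w1.png')
o=get_obs();print(o['tool_pos'],o['tcp_rot'])
for l in ['centre_grip','bottle_pocket']:
    print(l,[(round(r['score'],2),np.round(w(c,r['position'])).tolist()) for r in spot_point('wrist',l)][:3])
E
```

```text
time: 2.8
tool_pos: [554.2, 250.0, 217.8]
tcp_rot: [3.137, -0.011, 1.376]
contact_force: [-0.1, -0.5, -1.0]
grip_width: 91.6
[555.33733851 253.21991046 217.7966307 ] [ 3.13570766 -0.01338019  1.38361401]
centre_grip [(0.74, [551.0, 243.0, 86.0])]
bottle_pocket [(0.66, [527.0, 157.0, 24.0])]
```

View pics/w1.png

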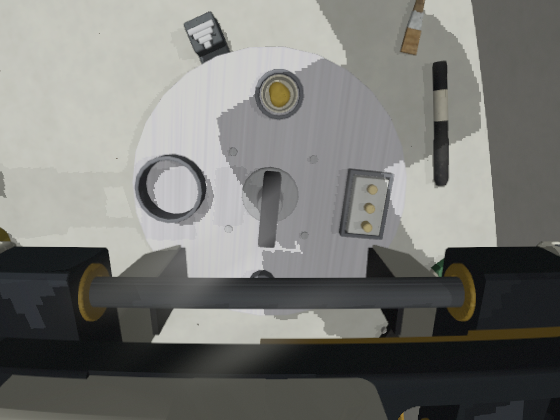

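The wrist view shows the bar from (273,172) to (267,246), the pocket at (171,187) and the pointer arrow at (206,35).

```bash
python3 - <<'E'
from h import *
c=cap('wrist')
for n,u,v,z in [('a',273,171,96),('b',267,247,96),('pocket rim',171,187.5,48),('ptr',206,36,36),('axisplate',271,193,26),('ptr far edge mid',196,17,36)]:
    print(n,np.round(pix2z(c,u,v,z),1))
# disc-edge circle fit
for u,v in [(135,178),(150,120),(200,70),(270,46),(340,64),(400,140)]: print(np.round(pix2z(c,u,v,26)[:2],1).tolist())
P=np.array([pix2z(c,u,v,26)[:2] for u,v in [(135,178),(150,120),(200,70),(270,46),(340,64),(400,140)]])
from scipy.optimize import least_squares
print(least_squares(lambda q:np.hypot(*(P-q[:2]).T)-138,[550,240]).x)
o=get_obs();print(o['tool_pos'],o['tcp_rot'])
E
```

```text
a [521.2 255.5  96. ]
b [581.2 238.1  96. ]
pocket rim [523.8 158.4  48. ]
ptr [401.4 220.4  36. ]
axisplate [552.1 247.1  26. ]
ptr far edge mid [384.5 215.5  36. ]
[509.9, 118.2]
[459.5, 148.9]
[426.1, 206.7]
[418.9, 273.7]
[446.4, 333.5]
[525.6, 380.2]
[555.93418243 247.70223971]
[553.38295475 248.82691758 217.9800473 ] [ 3.13712736 -0.01027877  1.36929097]
```

```bash
python3 -m handwheel '{"translation": [[0,-0.02,-0.14],[0,0,-0.14],[0,0,-0.14],[0,0,-0.14],[0,0,-0.14],[0,0,-0.1],[0,0,0],[0,0,0]], "twist": [-0.05,0,0,0,0,0,0,0]}' 0
python3 - <<'E'
from h import *
for i in range(2):
  o=get_obs();print(o['tool_pos'],o['tcp_rot'],o['time'])
c=cap('wrist','w2.png')
o=get_obs();print(o['tool_pos'],o['tcp_rot'])
E
```

```text
time: 4.0
tool_pos: [552.0, 238.1, 98.5]
tcp_rot: [3.134, -0.01, 1.27]
contact_force: [0.6, 0.2, 0.4]
grip_width: 91.8
[551.9850645  238.09705737  98.51049696] [ 3.13388656 -0.01032592  1.27016955] 4.0
[551.9850645  238.09705737  98.51049696] [ 3.13388656 -0.01032592  1.27016955] 4.0
[551.96197904 238.11590629  98.53590415] [ 3.13386409 -0.01030785  1.27026709]
```

View pics/w2.png

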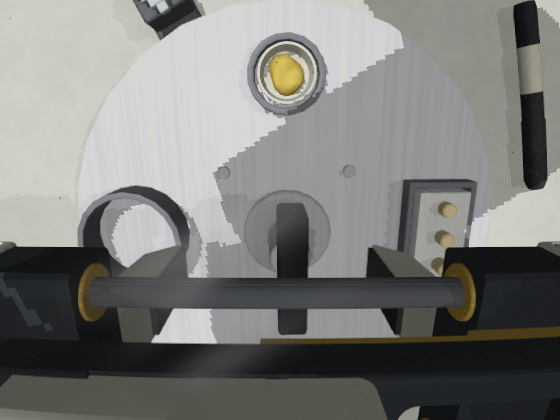

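```bash
python3 -m handwheel '{"translation": [[0.01,0.035,-0.04],[0,0,-0.04],[0,0,0],[0,0,0],[0,0,0],[0,0,0],[0,0,0],[0,0,0]], "twist": [0.01,0,0,0,0,0,0,0]}' 0
python3 - <<'E'
from h import *
c=cap('wrist','w3.png')
E
```

```text
time: 5.05
tool_pos: [554.3, 244.2, 87.2]
tcp_rot: [3.132, -0.012, 1.287]
contact_force: [-0.4, -0.5, 0.0]
grip_width: 92.2
```

View pics/w3.png

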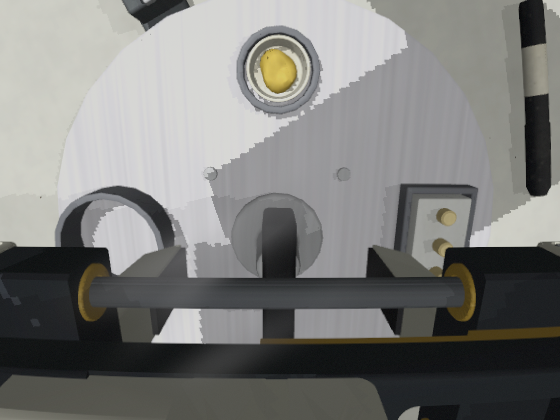

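The bar is centred between the pads at column 280 and lies square to them, so I can close.

```bash
python3 -m handwheel '{"translation": [[0,0,0],[0,0,0],[0,0,0],[0,0,0],[0,0,0],[0,0,0],[0,0,0],[0,0,0]], "twist": [0,0,0,0,0,0,0,0]}' 255
```

```text
time: 6.1
tool_pos: [554.5, 244.7, 87.3]
tcp_rot: [3.131, -0.013, 1.287]
contact_force: [-0.0, 4.0, -1.1]
grip_width: 20.7
```

```bash
python3 -m handwheel '{"translation": [[0,0,0],[0,0,0],[0,0,0],[0,0,0],[0,0,0],[0,0,0],[0,0,0],[0,0,0]], "twist": [0,0,-0.05,-0.08,-0.08,-0.08,-0.05,0]}' 255
```

```text
time: 7.1
tool_pos: [553.9, 244.0, 87.2]
tcp_rot: [3.132, -0.011, 0.737]
contact_force: [0.1, 0.7, -0.4]
grip_width: 20.6
```

```bash
python3 - <<'E'
from h import *
c=cap('wrist','w4.png')
o=get_obs();print(o['tool_pos'],o['tcp_rot'],o['grip_width'],o['moment'])
E
```

```text
[553.87958568 244.03965087  87.24267233] [ 3.13159737 -0.01076317  0.73816883] 19.986337335122574 [ 0.22267314 -0.17051319 -0.0119598 ]
```

View pics/w4.png

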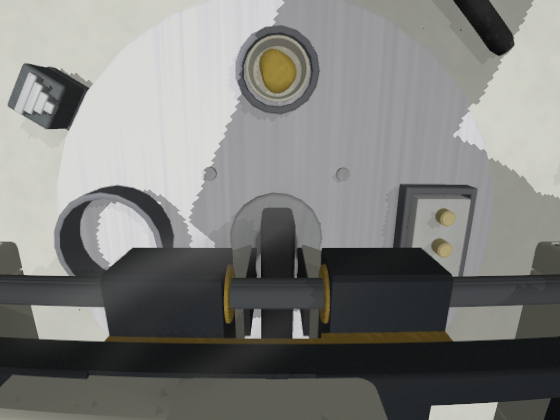

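```bash
python3 -m handwheel '{"translation": [[0,0,0],[0,0,0],[0,0,0],[0,0,0],[0,0,0],[0,0,0],[0,0,0],[0,0,0]], "twist": [-0.05,-0.08,-0.08,-0.08,-0.05,0,0,0]}' 255
python3 - <<'E'
from h import *
o=get_obs();print(o['tool_pos'],o['tcp_rot'],o['grip_width'],o['moment'])
c=cap('top','t2.png');s=cap('side');v=cap('wrist','w5.png')
for n,cam in [('top',c),('side',s),('wrist',v)]:
  for l in ['bottle_pocket','loading_point','oil_bottle']:
    print(n,l,[(round(r['score'],2),np.round(w(cam,r['position'])).tolist()) for r in spot_point(n,l)][:3])
E
```

```text
time: 8.15
tool_pos: [553.1, 243.7, 87.2]
tcp_rot: [3.132, -0.009, 0.203]
contact_force: [0.1, 1.1, -0.8]
grip_width: 20.4
[553.05531999 243.71798588  87.23672467] [ 3.1316111  -0.0086508   0.20253511] 20.411471082676186 [ 0.15730126 -0.13819231 -0.08603508]
top bottle_pocket [(0.69, [461.0, 224.0, 32.0])]
top loading_point [(0.91, [458.0, 230.0, 23.0]), (0.72, [544.0, -82.0, 2.0])]
top oil_bottle [(0.72, [449.0, -73.0, -1.0]), (0.67, [533.0, -166.0, 3.0]), (0.62, [542.0, -79.0, 0.0])]
side bottle_pocket []
side loading_point []
side oil_bottle [(0.65, [548.0, -78.0, 2.0]), (0.62, [459.0, -71.0, -1.0]), (0.53, [538.0, -163.0, 1.0])]
wrist bottle_pocket []
wrist loading_point [(0.9, [462.0, 225.0, 24.0])]
wrist oil_bottle []
```

View pics/w5.png

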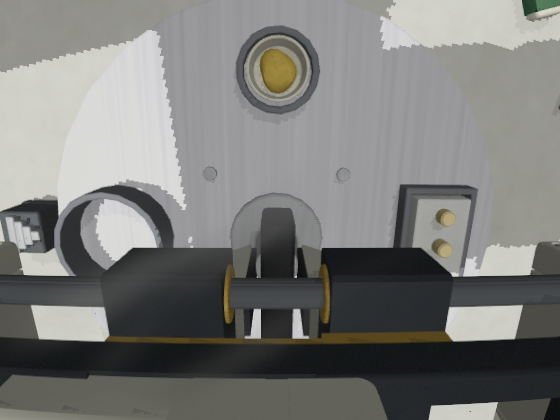

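View pics/t2.png

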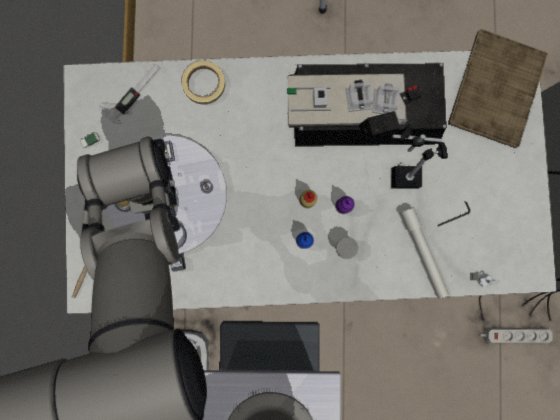

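The pocket is at the pointer: turned to yaw 11.6° against 10° for the pointer, and the detectors agree. Next I let go and rise.

```bash
python3 -m handwheel '{"translation": [[0,0,0],[0,0,0],[0,0,0],[0,0,0],[0,0,0.15],[0,0,0.2],[-0.1,0,0.3],[-0.2,0,0.3]], "twist": [0,0,0,0,0,0,0,0]}' 0
python3 - <<'E'
from h import *
o=get_obs();print(o['tool_pos'],o['tcp_rot'],o['grip_width'])
v=cap('wrist','w6.png')
print(np.round(v['world_from_camera'],2).tolist())
for n,cam in [('wrist',v)]:
  for l in ['bottle_pocket','loading_point']:
    print(n,l,[(round(r['score'],2),np.round(w(cam,r['position'])).tolist()) for r in spot_point(n,l)][:3])
E
```

```text
time: 9.75
tool_pos: [506.1, 241.9, 228.9]
tcp_rot: [3.13, 0.0, 0.2]
contact_force: [0.5, -0.1, -0.0]
grip_width: 91.0
[506.05239145 241.94271558 228.8815659 ] [3.12971424e+00 3.81860859e-04 1.99961588e-01] 91.02592902396711
[[0.98, -0.19, -0.05, 492.42], [0.2, 0.94, 0.27, 311.93], [0.0, -0.27, 0.96, 364.32], [0.0, 0.0, 0.0, 1.0]]
wrist bottle_pocket [(0.77, [460.0, 229.0, 27.0])]
wrist loading_point [(0.61, [459.0, 227.0, 26.0]), (0.61, [459.0, 230.0, 28.0])]
```

View pics/w6.png

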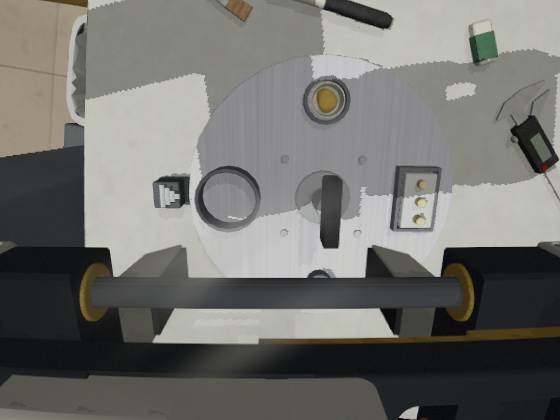

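```bash
python3 - <<'E'
from h import *
v=cap('wrist');print([np.round(pix2z(v,*q),1).tolist() for q in [(228,196.5,48),(172,193,36),(323,196,26),(157,193,36)]])
c=cap('top');print([np.round(pix2z(c,*q),1).tolist() for q in [(297,145,250),(444,145,250),(385,123,300)]])
E
python3 -m handwheel '{"translation": [[0.03,-0.28,0],[0.03,-0.29,0],[0.03,-0.3,0],[0.03,-0.3,0],[0.03,-0.3,0],[0.03,-0.3,0],[0.04,-0.25,-0.1],[0.03,-0.1,-0.1]], "twist": [0.06,0.06,0.06,0.06,0.06,0.06,0,0]}' 0
python3 - <<'E'
from h import *
o=get_obs();print(o['tool_pos'],o['tcp_rot'],o['grip_width'])
v=cap('wrist','w7.png')
print('bottle',[(round(r['score'],2),np.round(w(v,r['position'])).tolist(),np.round(proj(v,w(v,r['position']))).tolist()) for r in spot_point('wrist','oil_bottle')][:3])
E
```

```text
[[462.1, 232.7, 48.0], [404.8, 222.2, 36.0], [556.6, 247.3, 26.0], [389.8, 219.1, 36.0]]
[[625.5, -42.8, 250.0], [630.4, -322.5, 250.0], [658.5, -198.6, 300.0]]
time: 11.0
tool_pos: [542.8, -86.7, 182.9]
tcp_rot: [3.141, 0.016, 0.786]
contact_force: [-0.5, 0.3, -0.5]
grip_width: 91.1
[542.76493554 -86.74583458 182.85078411] [3.14088772 0.01645772 0.78599433] 91.08523533987376
bottle [(0.76, [452.0, -75.0, 2.0], [219.0, 120.0]), (0.61, [548.0, -78.0, 2.0], [289.0, 195.0])]
```

View pics/w7.png

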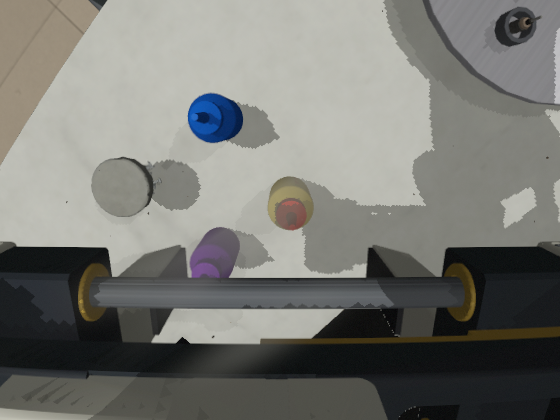

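```bash
python3 - <<'E'
from h import *
v=capture('wrist')
print([np.round(pix2z(v,*q),1).tolist() for q in [(289,214,104),(290,195,20),(200,272,104),(202,117,104),(345,318,250),(385,306,250),(345,318,0)]])
c=cap('top','t3.png');print([np.round(pix2z(c,*q),1).tolist() for q in [(296,128,250),(296,145,0),(444,145,0)]])
cv2.imwrite('pics/t3c.png',cv2.resize(c['img'][50:190,270:470][:,:,::-1],None,fx=4,fy=4,interpolation=2))
s=cap('side','s3.png')
cv2.imwrite('pics/s3c.png',cv2.resize(s['img'][80:290,40:340][:,:,::-1],None,fx=2.6,fy=2.6,interpolation=2))
E
```

```text
[[539.1, -72.0, 104.0], [544.2, -73.6, 20.0], [525.4, -145.6, 104.0], [456.7, -66.7, 104.0], [536.1, -54.8, 250.0], [540.2, -46.2, 250.0], [685.6, -128.4, 0.0]]
[[658.0, -40.6, 250.0], [674.7, -54.0, 0.0], [680.9, -405.9, 0.0]]
```

View pics/t3c.png

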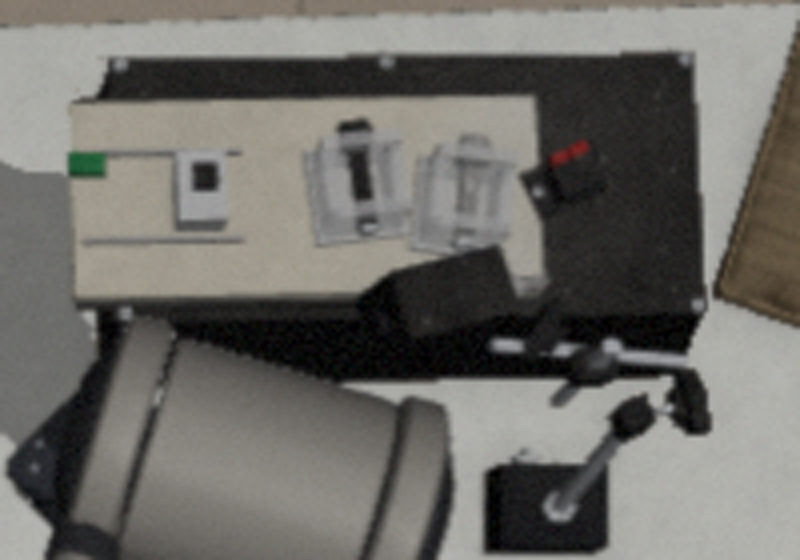

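View pics/s3c.png

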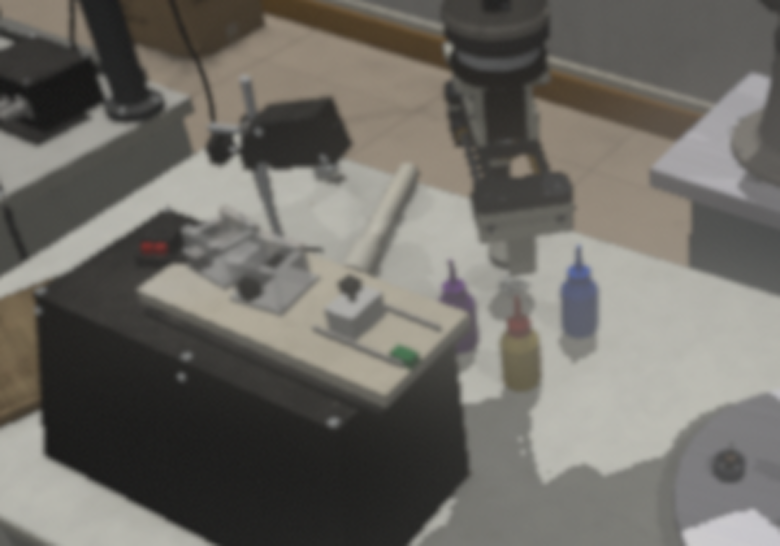

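View pics/t3.png

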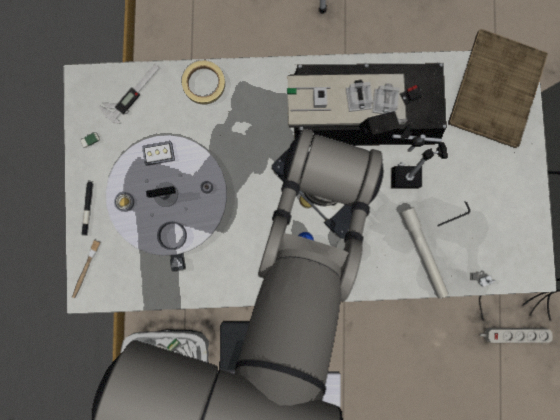

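View pics/s3.png

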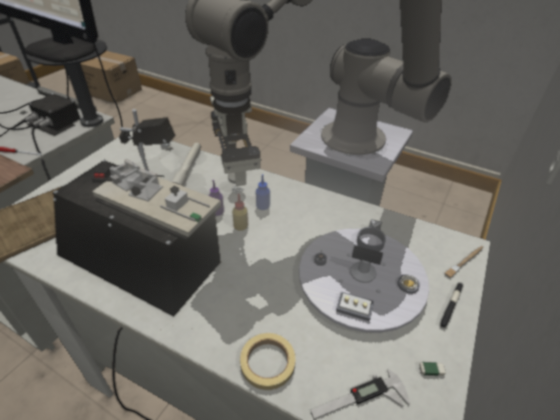

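```bash
python3 - <<'E'
from h import *
print(np.round(get_obs()['joint_positions'],3))
v=capture('wrist');print(np.round(np.array(v['world_from_camera'])[:3,3]))
E
```

```text
[-0.284  0.448  1.546 -0.016  1.153 -1.067]
[495. -33. 321.]
```

```bash
python3 - <<'E'
from h import *
s=capture('side');c=capture('top')
for z in [200,300,350,400,450,500,550]: print(z,np.round(proj(s,[545,-85,z])),np.round(proj(c,[545,-85,z])))
for z in [300,330,400,500]: print(z,[np.round(pix2z(c,*q,z)).tolist() for q in [(303,132),(382,152),(373,207),(362,125),(400,135)]])
E
```

```text
200 [234. 159.] [317. 191.]
300 [231. 118.] [322. 185.]
350 [230.  95.] [325. 181.]
400 [228.  70.] [328. 177.]
450 [226.  42.] [332. 173.]
500 [224.  12.] [336. 168.]
550 [221. -22.] [341. 162.]
300 [[639.0, -51.0, 300.0], [606.0, -193.0, 300.0], [506.0, -177.0, 300.0], [654.0, -157.0, 300.0], [637.0, -226.0, 300.0]]
330 [[633.0, -49.0, 330.0], [600.0, -187.0, 330.0], [504.0, -171.0, 330.0], [647.0, -152.0, 330.0], [631.0, -218.0, 330.0]]
400 [[617.0, -44.0, 400.0], [587.0, -171.0, 400.0], [498.0, -157.0, 400.0], [630.0, -139.0, 400.0], [615.0, -201.0, 400.0]]
500 [[595.0, -38.0, 500.0], [568.0, -150.0, 500.0], [490.0, -137.0, 500.0], [607.0, -122.0, 500.0], [593.0, -176.0, 500.0]]
```

```bash
python3 -m handwheel '{"translation": [[0.01,0.065,0],[0,0,-0.1],[0,0,-0.1],[0,0,-0.1],[0,0,0],[0,0,0],[0,0,0],[0,0,0]], "twist": [0.04,0,0,0,0,0,0,0]}' 0
python3 - <<'E'
from h import *
o=get_obs();print(o['tool_pos'],o['tcp_rot'],o['grip_width'])
v=cap('wrist','w8.png')
o=get_obs();R=cv2.Rodrigues(np.zeros(3))[0]
from scipy.spatial.transform import Rotation as Q
R=Q.from_euler('xyz',o['tcp_rot']).as_matrix()
for d in [3,22]: print(d,np.round(proj(v,np.array(o['tool_pos'])+R@[0,0,d])))
print(np.round(proj(v,[544,-77,104])),np.round(proj(v,[544,-77,80])),np.round(proj(v,[544,-77,0])))
E
```

```text
time: 12.4
tool_pos: [544.5, -71.9, 138.8]
tcp_rot: [3.136, 0.014, 0.854]
contact_force: [-0.1, -0.2, -1.3]
grip_width: 91.5
[544.53449184 -71.85513597 138.80407312] [3.13616268 0.01392157 0.85388601] 91.46928216442998
3 [275. 281.]
22 [275. 264.]
[268. 259.] [270. 244.] [273. 211.]
```

View pics/w8.png

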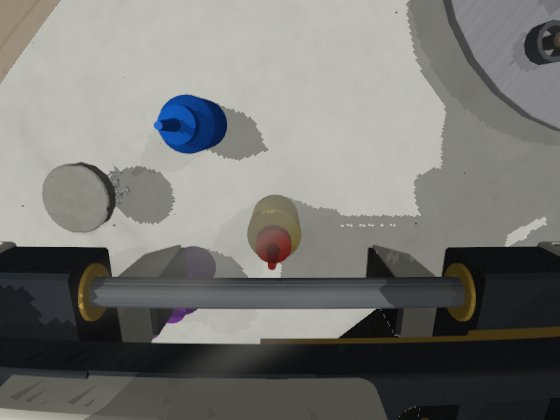

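```bash
python3 - <<'E'
from h import *
v=capture('wrist');o=get_obs()
print(v['vertical_fov'],o['tool_pos'],pix2z(v,273,266.5,104),pix2z(v,274,232,85),proj(v,[544.5,-72,104]))
E
```

```text
63.98249258537845 [544.5317225  -71.8136927  138.76476091] [548.82602284 -77.87831109 104.        ] [538.63031457 -68.73706866  85.        ] [275.87062977 254.50830544]
```

```bash
python3 -m handwheel '{"translation": [[0.01,-0.035,-0.1],[0,0,-0.1],[0,0,-0.1],[0,0,-0.1],[0,0,-0.06],[0,0,-0.04],[0,0,0],[0,0,0]], "twist": [0,0,0,0,0,0,0,0]}' 0
python3 - <<'E'
from h import *
v=cap('wrist','w9.png');print(get_obs()['tool_pos'])
s=cap('side','s9.png')
cv2.imwrite('pics/s9c.png',cv2.resize(s['img'][80:290,40:340][:,:,::-1],None,fx=2.6,fy=2.6,interpolation=2))
E
```

```text
time: 13.5
tool_pos: [545.5, -77.3, 57.6]
tcp_rot: [3.138, 0.015, 0.854]
contact_force: [-0.1, 0.2, 0.5]
grip_width: 91.9
[545.54983877 -77.30043389  57.61999246]
```

View pics/w9.png

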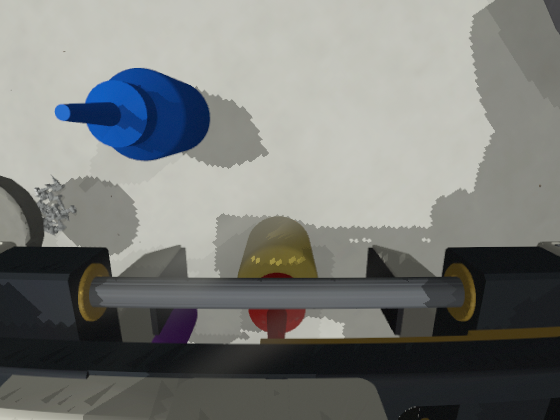

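View pics/s9c.png

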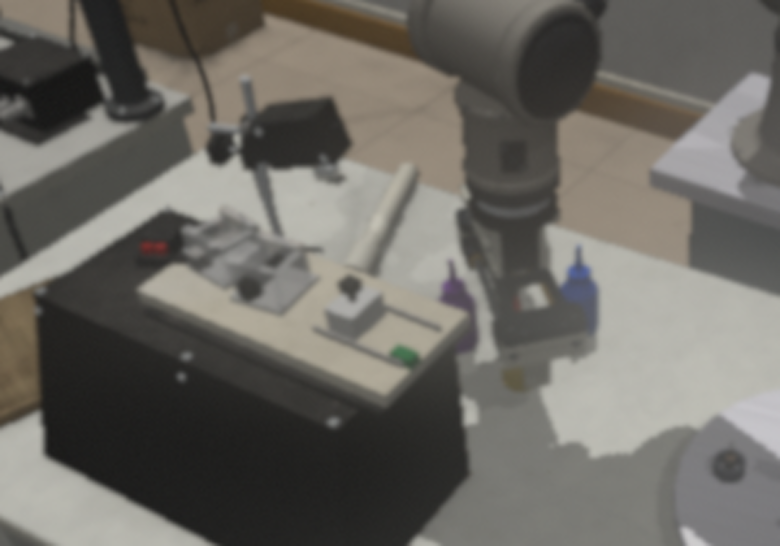

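```bash
python3 -m handwheel '{"translation": [[0,0,0.015],[0,0,0],[0,0,0],[0,0,0],[0,0,0],[0,0,0],[0,0,0],[0,0,0]], "twist": [0,0,0,0,0,0,0,0]}' 255
```

```text
time: 14.6
tool_pos: [546.0, -77.4, 61.0]
tcp_rot: [3.136, 0.014, 0.854]
contact_force: [-0.2, -0.0, -0.2]
grip_width: 37.2
```

```bash
python3 -m handwheel '{"translation": [[0,0,0.05],[0,0,0.1],[0,0,0.15],[0,0,0.15],[0,0,0.15],[-0.03,0.1,0.05],[-0.05,0.17,0],[-0.06,0.2,0]], "twist": [0,0,0,0,0,0,0,0]}' 255
python3 - <<'E'
from h import *
v=cap('wrist','w10.png');print(get_obs()['tool_pos'],get_obs()['grip_width'])
E
```

```text
time: 15.6
tool_pos: [523.4, -4.8, 165.7]
tcp_rot: [3.135, 0.012, 0.85]
contact_force: [0.0, -0.0, -1.8]
grip_width: 37.2
[521.74369285  -1.23869966 165.5104064 ] 37.41295070707309
```

View pics/w10.png

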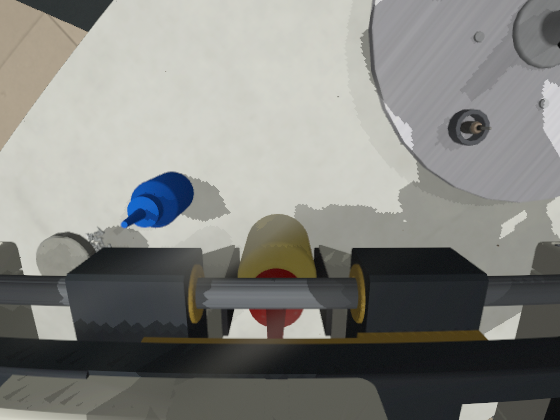

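```bash
python3 -m handwheel '{"translation": [[-0.06,0.2,0],[-0.06,0.22,0],[-0.06,0.22,0],[-0.06,0.22,0],[-0.06,0.22,0],[-0.06,0.22,0],[-0.05,0.13,0],[0,0.03,0]], "twist": [0,0,0,0,0,0,0,0]}' 255
python3 - <<'E'
from h import *
v=cap('wrist','w11.png');print(get_obs()['tool_pos'],get_obs()['tcp_rot'])
t=cap('top','t11.png');s=cap('side','s11.png')
cv2.imwrite('pics/s11c.png',cv2.resize(s['img'][100:340,250:460][:,:,::-1],None,fx=2.5,fy=2.5,interpolation=2))
for n,cam in [('wrist',v),('top',t),('side',s)]:
  for l in ['bottle_pocket','loading_point']:
    print(n,l,[(round(r['score'],2),np.round(w(cam,r['position'])).tolist()) for r in spot_point(n,l)][:3])
E
```

```text
time: 16.65
tool_pos: [450.3, 229.9, 164.7]
tcp_rot: [-3.14, 0.016, 0.857]
contact_force: [-0.2, -0.3, -1.0]
grip_width: 37.4
[450.69891149 229.86624768 164.69945654] [-3.14008256  0.01544993  0.8566518 ]
wrist bottle_pocket [(0.65, [458.0, 229.0, 30.0])]
wrist loading_point [(0.98, [460.0, 229.0, 24.0])]
top bottle_pocket [(0.84, [459.0, 224.0, 30.0])]
top loading_point [(0.71, [455.0, 230.0, 26.0])]
side bottle_pocket []
side loading_point [(0.71, [457.0, 232.0, 29.0])]
```

View pics/w11.png

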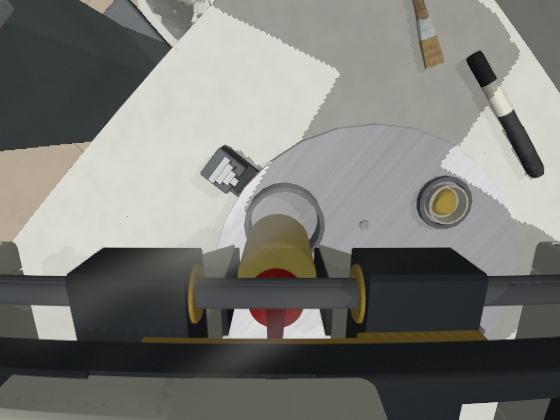

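View pics/s11c.png

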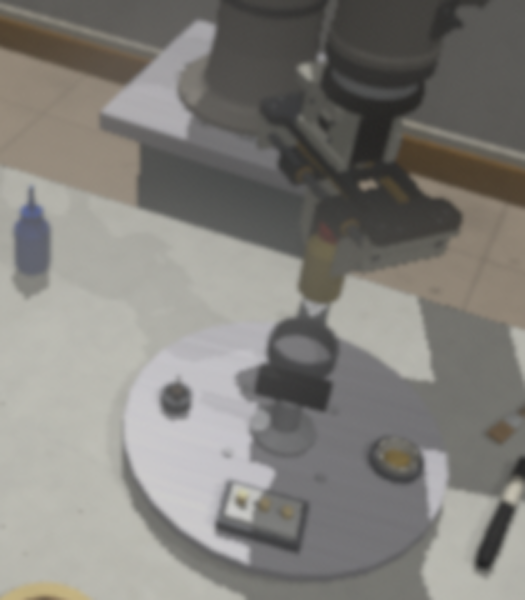

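```bash
python3 - <<'E'
from h import *
v=cap('wrist');s=cap('side')
print(pix2z(v,285,219,48),pix2z(s,371.3,237.5,48)); print(proj(v,[459,227.5,48]),proj(s,[459,227.5,48]))
P=np.array(get_obs()['tool_pos']);print(P)
E
python3 -m handwheel '{"translation": [[0.03,-0.01,0],[0.03,0,0],[0,0,-0.05],[0,0,-0.1],[0,0,0],[0,0,0],[0,0,0],[0,0,0]], "twist": [0,0,0,0,0,0,0,0]}' 255
python3 - <<'E'
from h import *
v=cap('wrist','w12.png');print(get_obs()['tool_pos'],get_obs()['tcp_rot'])
s=cap('side')
cv2.imwrite('pics/s12c.png',cv2.resize(s['img'][130:330,280:460][:,:,::-1],None,fx=3,fy=3,interpolation=2))
E
```

```text
[457.88455203 230.20587815  48.        ] [462.53440187 228.48822393  48.        ]
[283.3143528  222.20324975] [371.43292297 236.39639264]
[451.84845639 228.19485751 164.79333095]
time: 18.2
tool_pos: [462.1, 226.4, 141.7]
tcp_rot: [-3.141, 0.014, 0.853]
contact_force: [-0.1, 0.3, -1.1]
grip_width: 37.5
[462.07068179 226.4544687  141.66742233] [-3.14114056  0.01442041  0.85340787]
```

View pics/w12.png

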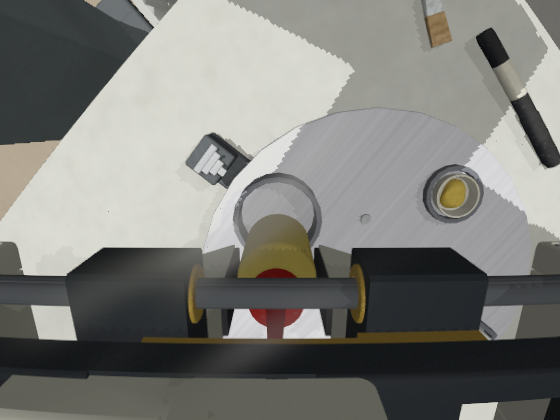

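View pics/s12c.png

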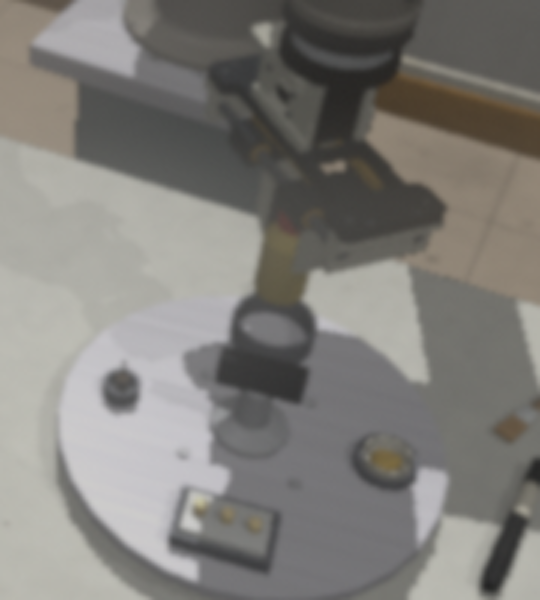

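```bash
python3 - <<'E'
from h import *
v=cap('wrist');s=cap('side');P=np.array(get_obs()['tool_pos']);print(P)
def circ(im,c,C,z,r,col):
    for a in np.linspace(0,2*np.pi,90):
        q=proj(c,[C[0]+r*np.cos(a),C[1]+r*np.sin(a),z])*4
        cv2.circle(im,(int(q[0])+2,int(q[1])+2),1,col,-1)
out=[]
for c,(x0,y0) in ((v,(190,140)),(s,(310,160))):
    im=np.ascontiguousarray(cv2.resize(c['img'][:,:,::-1],None,fx=4,fy=4,interpolation=2))
    circ(im,c,(460,228),48,32,(0,255,0)); circ(im,c,P[:2],P[2]-61,19,(0,0,255))
    out.append(im[y0*4:y0*4+480,x0*4:x0*4+390])
cv2.imwrite('pics/ov.png',np.hstack(out))
E
```

```text
[461.96776055 226.39932159 141.46716078]
```

View pics/ov.png

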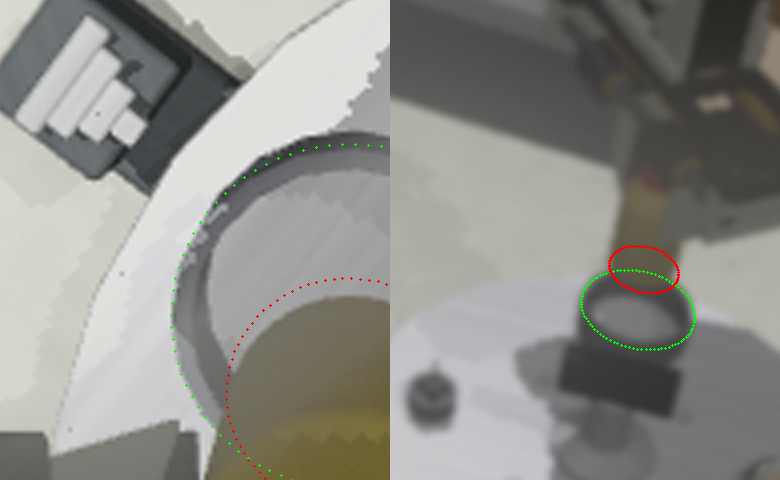

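```bash
python3 -m handwheel '{"translation": [[-0.03,0.02,0],[0,0,0],[0,0,-0.06],[0,0,-0.08],[0,0,-0.08],[0,0,-0.06],[0,0,0],[0,0,0]], "twist": [0,0,0,0,0,0,0,0]}' 255
python3 - <<'E'
from h import *
v=cap('wrist','w13.png');s=cap('side')
cv2.imwrite('pics/s13c.png',cv2.resize(s['img'][130:330,280:460][:,:,::-1],None,fx=3,fy=3,interpolation=2))
E
```

```text
time: 19.4
tool_pos: [456.6, 229.4, 95.5]
tcp_rot: [-3.14, 0.016, 0.853]
contact_force: [0.7, 0.0, -0.8]
grip_width: 37.4
```

View pics/w13.png

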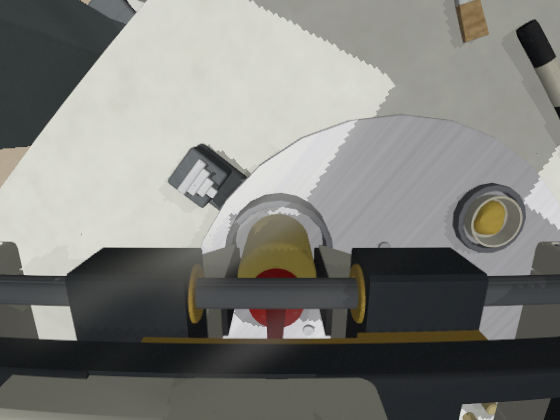

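View pics/s13c.png

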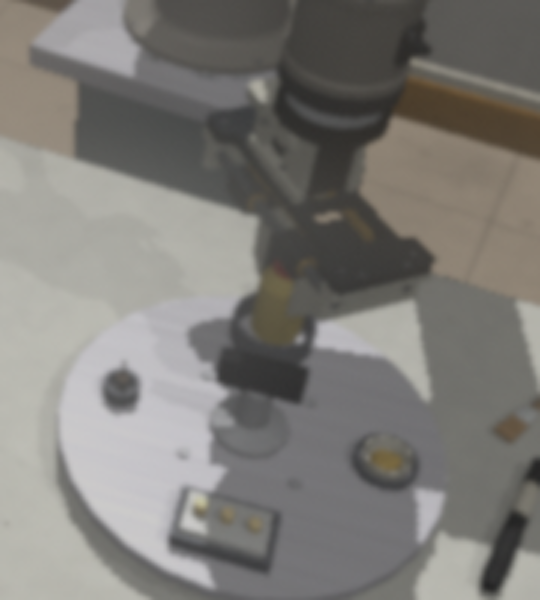

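```bash
python3 -m handwheel '{"translation": [[0,0,-0.02],[0,0,-0.02],[0,0,-0.01],[0,0,0],[0,0,0],[0,0,0],[0,0,0],[0,0,0]], "twist": [0,0,0,0,0,0,0,0]}' 255
```

```text
time: 20.5
tool_pos: [457.1, 229.6, 88.5]
tcp_rot: [-3.141, 0.015, 0.853]
contact_force: [-0.6, -0.3, -2.1]
grip_width: 37.5
```

```bash
python3 -m handwheel '{"translation": [[0,0,-0.01],[0,0,0],[0,0,0],[0,0,0],[0,0,0],[0,0,0],[0,0,0],[0,0,0]], "twist": [0,0,0,0,0,0,0,0]}' 255
```

```text
time: 21.5
tool_pos: [457.1, 229.6, 87.0]
tcp_rot: [-3.141, 0.014, 0.853]
contact_force: [0.3, -0.2, -1.5]
grip_width: 37.6
```

```bash
python3 -m handwheel '{"translation": [[0,0,0],[0,0,0],[0,0,0],[0,0,0],[0,0,0],[0,0,0],[0,0,0],[0,0,0]], "twist": [0,0,0,0,0,0,0,0]}' 0
python3 -m handwheel '{"translation": [[0,0,0.05],[0,0,0.1],[0,0,0.2],[0,0,0.2],[0,0,0.2],[0,0,0.2],[0,0,0.1],[0,0,0]], "twist": [0,0,0,0,0,0,0,0]}' 0
python3 - <<'E'
from h import *
o=get_obs();print(o['time'],o['tool_pos'])
v=cap('wrist','w14.png');s=cap('side');t=cap('top')
cv2.imwrite('pics/s14c.png',cv2.resize(s['img'][130:330,280:460][:,:,::-1],None,fx=3,fy=3,interpolation=2))
for n,cam in [('wrist',v),('side',s),('top',t)]:
  for l in ['oil_bottle','bottle_pocket','loading_point','screw_jar']:
    print(n,l,[(round(r['score'],2),np.round(w(cam,r['position'])).tolist()) for r in spot_point(n,l)][:4])
E
```

```text
time: 22.5
tool_pos: [457.5, 229.7, 87.4]
tcp_rot: [3.141, 0.013, 0.853]
contact_force: [-0.0, 0.8, 0.6]
grip_width: 91.9
time: 23.5
tool_pos: [457.2, 229.7, 257.6]
tcp_rot: [3.138, 0.007, 0.853]
contact_force: [-0.1, 0.2, -0.6]
grip_width: 91.9
23.5 [457.21180681 229.71525184 257.60100462]
wrist oil_bottle [(0.9, [460.0, 224.0, 30.0])]
wrist bottle_pocket []
wrist loading_point []
wrist screw_jar []
side oil_bottle [(0.98, [460.0, 229.0, 30.0]), (0.77, [535.0, -165.0, 1.0]), (0.75, [457.0, -71.0, -6.0])]
side bottle_pocket [(0.89, [464.0, 229.0, 30.0])]
side loading_point [(0.72, [456.0, 227.0, 27.0])]
side screw_jar [(0.79, [438.0, -167.0, 4.0])]
top oil_bottle [(0.78, [537.0, -168.0, -1.0]), (0.62, [452.0, -73.0, -0.0]), (0.53, [457.0, 225.0, 24.0]), (0.51, [552.0, 247.0, 87.0])]
top bottle_pocket [(0.57, [461.0, 228.0, 33.0])]
top loading_point [(0.85, [456.0, 228.0, 23.0])]
top screw_jar [(0.91, [437.0, -166.0, 1.0])]
```

View pics/w14.png

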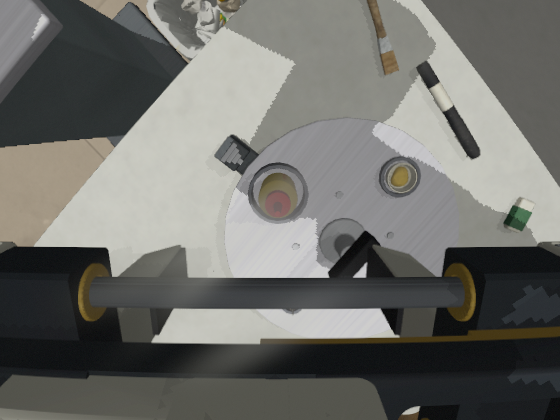

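View pics/s14c.png

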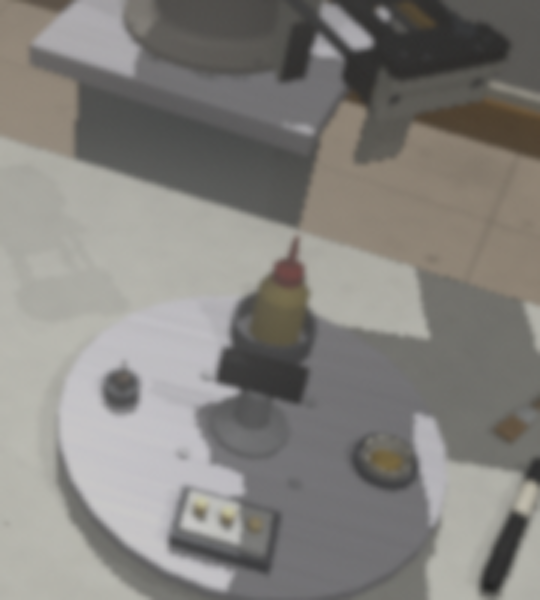

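The bottle stands in the pocket, wrist (279,195). In the side view it seems to lean slightly to the right, so I'll check that against the projected vertical.

```bash
python3 - <<'E'
from h import *
v=cap('wrist');s=cap('side');t=cap('top','t14.png')
a,b=proj(s,[459,228,26]),proj(s,[459,228,130]);print('side base,tip pred',a,b,'crop',(a-[280,130])*3,(b-[280,130])*3)
print('wrist',proj(v,[459,228,26]),proj(v,[459,228,130]))
cv2.imwrite('pics/w14c.png',cv2.resize(v['img'][150:240,230:320][:,:,::-1],None,fx=6,fy=6,interpolation=2))
print('tip side',pix2z(s,280+296.5/3,130+240/3,130))
E
```

```text
side base,tip pred [370.03928704 243.10589838] [378.09923191 209.79246245] crop [270.11786112 339.31769514] [294.29769572 239.37738736]
wrist [278.40616419 190.23019932] [277.75460167 215.26111189]
tip side [458.82443358 229.5869308  130.        ]
```

View pics/w14c.png

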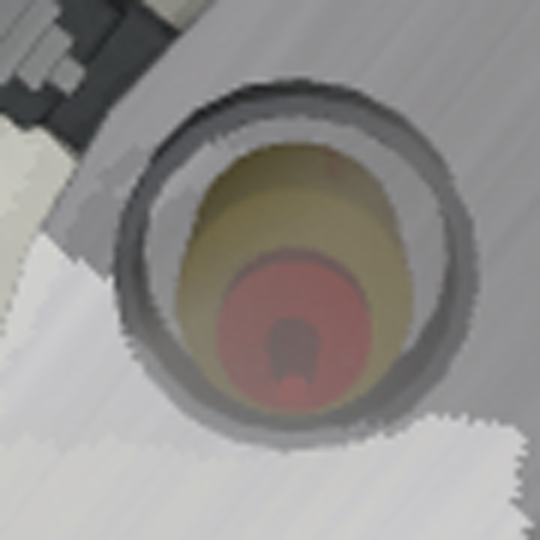

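The bottle is vertical: the tip is within 2 mm of the prediction for an upright bottle. It is close to the middle of the pocket, the jar has not moved and the gripper is well clear, so I'll hand in.

```bash
python3 -c "
from plant import *
print(close_job())"
```

```text
the job is handed in; nothing more can be done
None
```

The oil bottle (yellow, red nozzle) is standing upright in the carousel's bottle pocket. The pocket is at the loading pointer, the gripper has let go, and the job is handed in. The last state I read was at 23.5 s. A few camera looks came after it, well inside the 58 s limit, and no verdict was reported.

I turned the turntable by the centre bar through about 62° clockwise. Then I gripped the bottle between the blue and purple look-alikes, about 58 mm above its underside, set it down in the pocket, opened the gripper and rose clear.

**Last checks:**
- **Bottle in pocket:** the detectors put the bottle at about (457–460, 224–229) mm and the pocket at about (461–464, 228–229) mm. In the picture it stands inside the collar, close to the middle.
- **Pocket at pointer:** the loading point reads (456, 227–228) mm, so the pocket is within about 8 mm of it. My angle readings for the turned table disagreed by 1–3°, which is up to about 5 mm at the pocket and inside the 20 mm limit.
- **Upright:** the nozzle tip is within 2 mm of where it would be for a vertical bottle. The slight lean in the side view was only perspective.
- **Height:** the bottle height was read at 24–30 mm against the 26 mm floor, which is detector scatter. The gripper was at the height for the floor when I let go.
- **Screw jar:** its readings are within about 4 mm of where it started.
- **Robot:** the gripper is open, about 100 mm above the bottle and touching nothing. The wrist force readings stayed at about 4 N or less.

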